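Stand the funnel in the filter flask

TASK

Set up this flask for suction filtration: push the orange cone collar, small end down, fully home in the neck of the clamped glass flask, let go of it, then stand the white porcelain funnel upright in the collar, stem down and fully home, and let go. Lower both in by hand rather than dropping them, leave the other things where they are (the grey spare collar too), and do not knock the flask or its stand.

Things in the scene. Friction and masses are not known exactly. Their poses are not given: they have to be found in the camera images.
- stand: retort stand with clamped 250 ml glass filter flask, one fixed unit. Origin on the bench under the flask's upright axis; +x points to the rod. Base plate 12 mm thick, x -55 to +130 mm, y +-55 mm. Flask 84 mm across at the foot, 41 mm at the neck. Clamp 121 mm above the bench: arm along x from the rod, jaws reaching 30 mm from the axis. Thin glass side arm to -y, 109 mm up, reaching 63 mm out
- rod_top (a point): top of the stand's upright steel rod, 372 mm above the bench; rod 11 mm thick, 108 mm from the flask's axis
- flask_lip (a point): centre of the flask's mouth in the plane of its lip, 157 mm above the bench; axes as stand. Lip 42 mm across outside. Mouth 34.8 mm across at the lip, tapering inward at 12 degrees from the axis for 24 mm down; below that a clear way at least 24 mm across to 65 mm under the lip
- collar_mid (a point): orange silicone cone collar, 40 mm high, about 32 g; point on its axis half-way up; z towards its wide end (starts upright in the tray, wide end up). Lower 26 mm: plug tapering from 25 mm across at the foot to 36 mm, same 12 degree taper as the flask's mouth; upper 14 mm: straight band 49 mm across, the place to grip. Fully home in the flask this point is 3 mm BELOW the lip's plane
- collar_top (a point): centre of the collar's top, 20 mm above collar_mid; the tapered bore (12 degrees) goes right through, 33 mm wide here, 16 mm at the foot. Fully home: 17 mm above the flask's lip, the band's underside 3 mm clear of the lip
- funnel_bowl (a point): white porcelain Buchner funnel, 122 mm long, about 140 g; point on its axis at the middle of the straight bowl (54 mm across, 36 mm long, open at the mouth, wall 3.5 mm), the place to grip; z runs from stem to mouth. Starts lying on shoulder and stem tip: this point 30 mm above the bench; it can roll if pushed. Centre of mass 24 mm towards the stem. Fully home it is 56 mm above the flask's lip, z up
- funnel_tip (a point): centre of the stem's end, 104 mm from funnel_bowl towards -z. At the start the stem points away from the robot, within 50 degrees of +x, sloping 13 degrees down. From funnel_bowl towards -z: bowl ends at 18 mm; shoulder narrows from 54 to 36 mm across at 32 mm; 12 degree taper matching the collar's bore, 36 to 18 mm across at 74 mm; stem 13 mm across. Fully home: 48 mm below the lip
- tray: fixed white tray 150 x 100 mm (its x and y), 18 mm high, walls and floor 4 mm thick, origin under its centre; the two collars stand in it, one in each half along its x
- spare_mid (a point): bystander: smaller dark grey collar, does not fit, 32 mm high, 33 mm across at its top band, upright in the other half of the tray about 70 mm from the orange one; the point is on its axis half-way up
- bottle_mid (a point): bystander: square clear glass bottle with white cap, 62 x 62 mm, 133 mm high, standing close beside the flask; the point is its centre, 66 mm above the bench
- tip_box_mid (a point): bystander: green pipette-tip box, 122 x 84 mm (its x and y), 63 mm high; the point is its centre
- beaker_mid (a point): bystander: glass beaker, 72 mm across, 95 mm high; the point is its centre
Mind the look-alikes: they are no part of the job. Of the things that look like the part that bears collar_mid, take the one that is farthest to the robot's left at the start.

How it is judged:
On the way, in this order (a step that is already met when the one before it is completed fails the run):
1. the orange collar is lowered into the flask's mouth by hand: still held by the fingers within 9 mm of home, over the axis within 6 mm (horizontal distance between collar_mid and flask_lip below 0.006 m and z of collar_mid in the frame of flask_lip below 0.006 m and angle between collar_mid's own z axis and vertical below 0.2 rad and contact force between the fingers and collar above 0.5 N), for 0.05 s.
2. the collar sits home and upright in the neck, let go (horizontal distance between collar_mid and flask_lip below 0.003 m and z of collar_mid in the frame of flask_lip between -0.006 and 0 m and angle between collar_mid's own z axis and vertical below 0.07 rad and contact force between the fingers and collar below 0.05 N), for 0.2 s.
3. the funnel is lowered into the collar by hand: still held within 10 mm of home, stem down, over the axis within 10 mm (horizontal distance between funnel_bowl and flask_lip below 0.01 m and z of funnel_bowl in the frame of flask_lip below 0.066 m and angle between funnel_bowl's own z axis and vertical below 0.2 rad and contact force between the fingers and funnel above 0.5 N), for 0.05 s.
At the end, for the whole second after the job is handed in: The orange collar is fully home in the flask's neck (within 3 mm of its home height and of the axis, upright within 4 degrees) and the funnel stands stem down fully home in the collar (within 4 mm of its home height, within 6 mm of the axis, upright within 4 degrees), both let go and at rest (all of step 2 and horizontal distance between funnel_bowl and flask_lip below 0.006 m and z of funnel_bowl in the frame of flask_lip between 0.052 and 0.0595 m and angle between funnel_bowl's own z axis and vertical below 0.07 rad and contact force between the fingers and funnel below 0.05 N and linear speed of funnel below 0.02 m/s and angular speed of funnel below 0.2 rad/s); the robot touches nothing.
It fails at once if a bystander (bottle, tip box, beaker or spare collar) is shifted more than 30 mm or toppled (distance of any of bottle_mid, tip_box_mid, beaker_mid, spare_mid from where it was at the start of the episode above 0.03 m or angle between any of bottle_mid, tip_box_mid, beaker_mid, spare_mid's own z axis and vertical above 0.5 rad).
It fails at once if the robot itself knocks the flask or its stand (over 20 N) (contact force between any of the arm, the fingers and stand above 20 N).
It also fails if it takes over 72 s, if anything falls off the work surface, if the arm or the gripper's body presses on something with over 40 N, if the wrist force passes 120 N, or if a joint passes its speed limit or range.

ROBOT

A 7-joint arm with a two-finger parallel gripper is mounted at the origin on the work surface. World frame = base frame: x ahead of the robot, y to its left, z up, the work surface at z = 0. Lengths are in m, angles in rad, forces in N, time in s.
With the tool pointing down it reaches from about 0.4 to 0.85 m from the base axis. Payload 10.4 kg.
Tool frame: the origin (TCP) lies between the finger pads; the fingertips stand ahead of it and the grasp point (between the pads) lies 3 mm ahead of it (r.tips_ahead is the z of the fingertips in the tool frame, in m); z points along the fingers, y is the line along which they close (so a half turn about z gives the same grasp; the last joint's range is limited). The gripper opens to 87 mm and grips with 3 to 60 N. Pads are 19 mm wide; open, the fingers measure 117 mm over their backs; the gripper's body (75 mm by 190 mm) begins 51 mm behind the grasp point.
Start: joints at [-1.297, 0.332, -0.065, 1.46, 0.022, 1.35, -0.088], TCP at [0.183, 0.598, 0.245] pointing down, gripper open.
Joint ranges: [-2.6, 2.6], [-0.5, 2.12], [-1.47, 1.34], [0.16, 2.42], [-1.27, 4.41], [0.06, 2.06], [-2.6, 2.6]. Speed limits (rad/s): [2.22, 2.22, 2.79, 2.79, 3.14, 3.14, 3.14].

INTERFACE

Orientations are given as a unit quaternion [x, y, z, w].
In Python, from bench import telemetry, camera, get_calibration, r gives the robot as it stands.
- The arm moves only by the tool drive_tool, never from a script. Its argument "series" is one flat list of numbers, 7 for each row, row after row: the turn, a rotation vector about the tool's x, y, z in units of 5 degrees (1.0 is 5 degrees), then the shift along the tool's x, y, z in units of 40 mm (1.0 is 40 mm), then the opening, from -1 (shut) to 1 (fully open). A call has 1 to 10 rows; each row is the pose to reach, as a shift and turn from the pose commanded when the call began, along the tool's axes at that moment; what a row does not reach only later rows make up. A row lasts 1/12 s, in which the tool goes at most 41.7 mm and 7.16 degrees, less where a joint would pass 70% of its speed; a pose out of reach is approached as far as the arm can. A call with a gripper value outside its range is refused whole. The fingers move at their own pace and stop on an object; "grip_force" is the grip in N (left out, the last holds). Time passes only in rows, so rows that repeat a pose let the fingers close. It gives the time, the measured TCP pose, the force, the opening and the grip force at its end, in the units of the state.
- telemetry.read_state(): the state, without advancing time (a new reading comes with each control period).
- camera(name): name is "side" or "top"; returns the picture (420x560x3 uint8, red, green, blue); there is no depth.
- get_calibration(name): a dict with "fovy" (degrees; the focal length in pixels is half the picture's height over the tangent of half this angle, whatever the lens; pixels are square), "cx", "cy" (the principal point, pixels), "dist" ([k1, k2, p1, p2, k3] as OpenCV has them; the pictures are not rectified), "xyz" and "rotation" of the camera in the world. Camera axes: x right, y up, looking along -z (the intrinsics and any distortion apply to the point x, -y, -z); pixel columns grow to the right and rows downward; lengths in m; the calibration is good to about 2 mm. A picture is of the moment at which its call begins. get_calibration takes no time and is no camera call.
- r.close_job(): hands the job in; it is judged then, once.
The state is a dict: "time": time; "joint_positions": joint angles; "joint_vel": joint speeds; "joint_torque": joint torques, N m; "ee_pos": TCP position; "eef_rot": TCP orientation; "ft_force": force on the tool from outside, world axes, zero at the start; "torque": the same for the moment, N m; "width": finger opening in m; "grip_force": force on a finger pad.
Only numpy, scipy, OpenCV 4.12 (cv2) and the standard library are available. Lean on these libraries where they do the work, as an engineer would, in place of code of your own. Each camera call takes 0.05 s, during which the arm holds its last target. There are 200 camera calls.

## Working session

There is one attempt and no reset: what is moved stays moved. The work goes in short steps, Python scripts to look and compute and a tool call to move; the robot and the scene stay as the last step left them, time stands still between calls to the robot, and variables do not carry over. Pictures are saved under pics/ and viewed, at most 14 in all, crops included, and the job is handed in when it is done.

Besides the shell and the picture viewer there is one more tool, called after "Emit:" in YAML: its name, and indented under it one key for each argument. drive_tool: Moves the arm, as the interface text tells. Its arguments: {"type":"object","properties":{"series":{"type":"array"},"grip_force":{"type":"number"}},"required":["series"]}

```bash
ls; mkdir -p pics; python3 - <<'E'
from bench import telemetry, camera, get_calibration, r
import cv2
for n in("side","top"):
    print(n,get_calibration(n)); cv2.imwrite(f"pics/{n}0.png",camera(n)[:,:,::-1])
s=telemetry.read_state();print(s,r.tips_ahead)
E
```

```text
pics
side {'fovy': 51.32860416526818, 'cx': 282.46848682047664, 'cy': 207.80431976721326, 'dist': array([-0.00720645,  0.        ,  0.        ,  0.        ,  0.        ]), 'xyz': array([ 0.13466564, -0.75575686,  0.93753293]), 'rotation': array([ 0.41562535, -0.10067261, -0.23001689,  0.87419267])}
top {'fovy': 44.74283189474025, 'cx': 276.88001344014606, 'cy': 200.57778503340995, 'dist': array([-0.00040786,  0.        ,  0.        ,  0.        ,  0.        ]), 'xyz': array([ 0.41163485, -0.0032746 ,  1.5587883 ]), 'rotation': array([ 0.03406195, -0.04294947, -0.69825025,  0.71375186])}
{'time': 0.1, 'joint_positions': array([-1.29658186,  0.33280091, -0.06469021,  1.46081559,  0.02158566,
        1.34990481, -0.08853151]), 'joint_vel': array([ 0.00062213, -0.00151815,  0.00029713, -0.00198405, -0.00025371,
        0.00184201, -0.00132145]), 'joint_torque': array([ 1.51420030e-03, -6.24535775e+01,  2.47191824e-02, -3.90731370e+01,
       -6.14559115e-02,  3.63139878e-02,  6.09622953e-05]), 'ee_pos': array([0.18271105, 0.59738017, 0.24385823]), 'eef_rot': array([ 1.47875684e-01,  9.89005764e-01, -6.13085494e-04, -6.94798609e-05]), 'ft_force': array([-1.28736889, -0.85478906, -0.46341169]), 'torque': array([-0.03264973,  0.00232419,  0.04304571]), 'grip_force': 0.0, 'width': 0.08720371399067525} 0.022
```

View pics/top0.png

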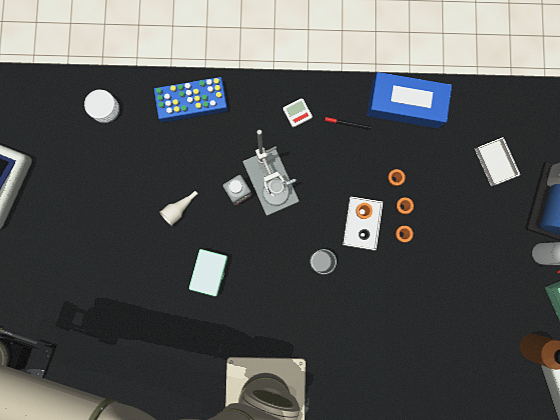

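View pics/side0.png

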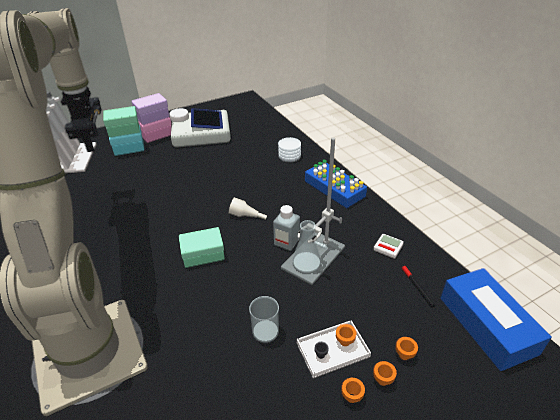

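The top view shows flask mouth at about (277,185), rod top at (260,132), the tray's orange collar at (364,211), loose orange look-alikes at (397,177), (405,205) and (404,234), and the funnel from (170,213) to (197,193). The bottle is at (237,187). In the side view the tray collar is at (346,334) and the funnel at (247,210). The tray collar is the leftmost orange one, so I'll take that.

```bash
cat > h.py <<'E'
import numpy as np, cv2
from scipy.spatial.transform import Rotation as R
from scipy.optimize import least_squares
from bench import telemetry, camera, get_calibration, r
def K(c):
    f=210/np.tan(np.radians(c["fovy"])/2); return np.array([[f,0,c["cx"]],[0,f,c["cy"]],[0,0,1.]])
def proj(n,P):
    c=get_calibration(n); q=R.from_quat(c["rotation"]).inv().apply(np.atleast_2d(P)-c["xyz"])*[1,-1,-1]
    return cv2.projectPoints(q,np.zeros(3),np.zeros(3),K(c),c["dist"])[0][:,0]
def onz(n,uv,z):
    c=get_calibration(n); u=cv2.undistortPoints(np.array([[uv]],float),K(c),c["dist"])[0,0]
    d=R.from_quat(c["rotation"]).apply([u[0],-u[1],-1]); return c["xyz"]+d*(z-c["xyz"][2])/d[2]
def tri(a,b):  # a=top px, b=side px
    f=lambda P:np.r_[proj("top",P)[0]-a,proj("side",P)[0]-b]
    s=least_squares(f,onz("top",a,.1)); return s.x,np.abs(s.fun).max()
def crop(n,x0,y0,x1,y1,k,name,im=None):
    im=camera(n) if im is None else im
    cv2.imwrite(name,cv2.resize(im[y0:y1,x0:x1,::-1],None,fx=k,fy=k,interpolation=cv2.INTER_CUBIC))
E
python3 - <<'E'
from h import *
t=cv2.imread("pics/top0.png")[:,:,::-1]; s=cv2.imread("pics/side0.png")[:,:,::-1]
crop("top",155,115,415,265,3,"pics/t1.png",t)
crop("side",215,130,415,380,2.4,"pics/s1.png",s)
for nm,uv,z in [("rod",(260,132),.372),("lip",(277,185),.157),("collar",(364,211),.044),("spare",(364,234),.03),("bowl",(170,214),.03),("tip",(197,193),.007),("bottle",(236,186),.133),("beaker",(323,261),.09),("box",(209,272),.063)]:
    print(nm,onz("top",uv,z).round(3))
E
```

```text
rod [0.704 0.027 0.372]
lip [ 0.609 -0.019  0.157]
collar [ 0.552 -0.281  0.044]
spare [ 0.484 -0.284  0.03 ]
bowl [0.531 0.299 0.03 ]
tip [0.599 0.224 0.007]
bottle [0.606 0.096 0.133]
beaker [ 0.402 -0.156  0.09 ]
box [0.363 0.172 0.063]
```

View pics/t1.png

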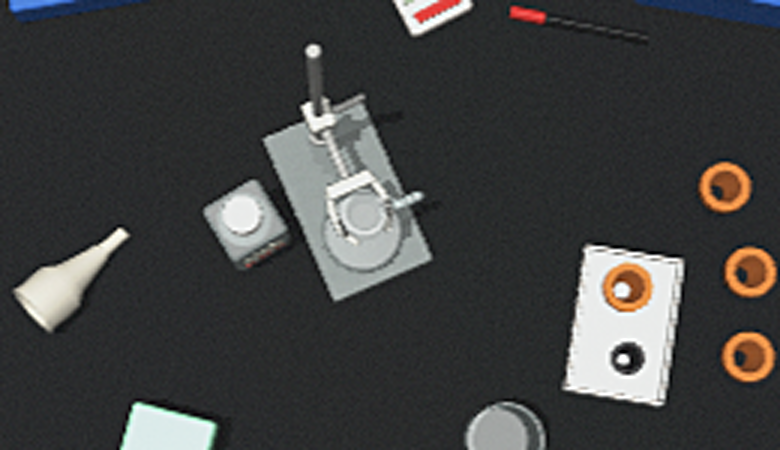

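View pics/s1.png

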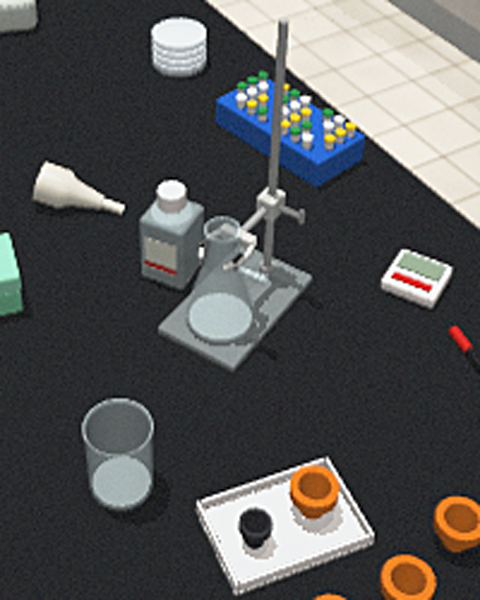

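The crops give sharper points: lip centre at top (276.6,186) and side (307.3,226), rod top at (259.2,131.5) and (333.1,139), and base plate corners in both views. Next I'll fit the stand from these points, and the collar and funnel by silhouette.

```bash
cat >> h.py <<'E'
from scipy.optimize import minimize
FUN=[(.018,.027),(-.018,.027),(-.032,.018),(-.074,.009),(-.0745,.0065),(-.104,.0065)]
COL=[(.02,.0245),(.006,.0245),(.0059,.018),(-.02,.0125)]
def sil(n,prof,c,ax,S=4):
    ax=np.array(ax)/np.linalg.norm(ax); e=np.cross(ax,[.3,.5,.81]); e/=np.linalg.norm(e); g=np.cross(ax,e)
    a=np.linspace(0,2*np.pi,32)[:,None]; m=np.zeros((420*S,560*S),np.uint8)
    D=[((proj(n,c+h*ax+q*(np.cos(a)*e+np.sin(a)*g))+.5)*S-.5) for h,q in prof]
    for A,B in zip(D,D[1:]): cv2.fillConvexPoly(m,cv2.convexHull(np.round(np.r_[A,B]).astype(np.int32)),255)
    return cv2.resize(m,(560,420),interpolation=cv2.INTER_AREA)/255.
def fit(prof,masks,fn,p0,step=.01):
    def cost(p):
        c,ax=fn(p); return sum(np.abs(sil(n,prof,c,ax)-m).sum()/m.sum() for n,m in masks.items())
    p0=np.array(p0,float)
    s=minimize(cost,p0,method="Nelder-Mead",options=dict(initial_simplex=np.vstack([p0]+[p0+np.eye(len(p0))[i]*np.ravel(step*np.ones(len(p0)))[i] for i in range(len(p0))]),xatol=1e-4,fatol=1e-4,maxiter=150))
    return s.x,s.fun
def blob(m,uv):
    m=m.astype(np.uint8); l=cv2.connectedComponents(m)[1]; return (l==l[uv[1],uv[0]])*1.
def hull(m):
    o=np.zeros(m.shape,np.uint8); cv2.fillConvexPoly(o,cv2.convexHull(np.argwhere(m>0)[:,::-1].astype(np.int32)),1); return o*1.
def orange(I): I=I.astype(int); return (I[...,0]-I[...,2]>60)
def cream(I): return I.min(2)>95
E
python3 - <<'E'
from h import *
I={n:cv2.imread(f"pics/{n}0.png")[:,:,::-1] for n in("top","side")}
T=lambda x,y:((x+.5)/3-.5+155,(y+.5)/3-.5+115); S=lambda x,y:((x+.5)/2.4-.5+215,(y+.5)/2.4-.5+130)
ob=[("top",(.108,0,.372),T(313,49)),("top",(0,0,.157),T(365,214)),("side",(.108,0,.372),S(284,21)),("side",(0,0,.157),S(222,231))]
loc=[(.13,.055),(.13,-.055),(-.055,-.055),(-.055,.055)]
for l,p in zip(loc,[T(263,139),T(365,101),T(432,259),T(336,300)]): ob.append(("top",(*l,.012),p))
for l,p in zip(loc[1:],[S(312,276),S(234,369),S(158,327)]): ob.append(("side",(*l,.012),p))
def f(p):
    return np.concatenate([proj(n,R.from_euler('z',p[2]).apply(l)+[p[0],p[1],0])[0]-o for n,l,o in ob])
s=least_squares(f,[.609,-.019,.4]);print("stand",s.x.round(4),s.fun.round(1).tolist())
print("lip tri",tri(ob[1][2],ob[3][2]))
mc={"top":hull(blob(orange(I["top"]),(357,211))),"side":hull(blob(orange(I["side"]),(346,341)))}
print({k:v.sum() for k,v in mc.items()})
for k in (["top"],["side"],["top","side"]): print("collar",fit(COL,{n:mc[n] for n in k},lambda p:(np.array([p[0],p[1],.024]),[0,0,1]),[.552,-.281]))
mf={"top":blob(cream(I["top"]),(175,211)),"side":blob(cream(I["side"]),(242,210))}
print({k:v.sum() for k,v in mf.items()})
def fn(p):
    c=np.cos(np.radians(13)); return np.array([p[0],p[1],.030]),[-c*np.cos(p[2]),-c*np.sin(p[2]),np.sin(np.radians(13))]
for k in (["top"],["side"],["top","side"]):print("funnel",fit(FUN,{n:mf[n] for n in k},fn,[.535,.295,-.8],[.01,.01,.1]))
E
```

```text
stand [ 0.6076 -0.0172  0.433 ] [0.4, 0.5, 0.1, -0.6, -0.3, 0.0, 0.0, -0.4, 0.2, -0.5, -1.0, -1.8, 0.9, 0.2, -0.2, 0.9, 0.6, 0.3, -0.5, -0.1, -1.0, 0.4]
lip tri (array([ 0.6066908 , -0.01726805,  0.15574808]), np.float64(0.2724725423314567))
{'top': np.float64(227.0), 'side': np.float64(371.0)}
collar (array([ 0.55456417, -0.28247512]), np.float64(0.052690679796147534))
collar (array([ 0.55599474, -0.28114899]), np.float64(0.049141165900322394))
collar (array([ 0.55525956, -0.2822791 ]), np.float64(0.11964255738036216))
{'top': np.float64(467.0), 'side': np.float64(394.0)}
funnel (array([ 0.53068422,  0.29938294, -0.79038166]), np.float64(0.07089893773355166))
funnel (array([ 0.53288247,  0.30144388, -0.78473131]), np.float64(0.06599980093560268))Traceback (most recent call last):
  File "<stdin>", line 19, in <module>
  File "h.py", line 32, in fit
    s=minimize(cost,p0,method="Nelder-Mead",options=dict(initial_simplex=np.vstack([p0]+[p0+np.eye(len(p0))[i]*np.ravel(step*np.ones(len(p0)))[i] for i in range(len(p0))]),xatol=1e-4,fatol=1e-4,maxiter=150))
    res = _minimize_neldermead
[... 244 characters left out ...]
n sum(np.abs(sil(n,prof,c,ax)-m).sum()/m.sum() for n,m in masks.items())
                       ~~~^^^^^^^^^^^^^^^^^^^^^^^^^^^^^^^^^^^^^^^^^^^^^^^^^^^^^^^^^^^^^^^^^^^
  File "h.py", line 30, in <genexpr>
    c,ax=fn(p); return sum(np.abs(sil(n,prof,c,ax)-m).sum()/m.sum() for n,m in masks.items())
                                  ~~~^^^^^^^^^^^^^
  File "h.py", line 25, in sil
    D=[((proj(n,c+h*ax+q*(np.cos(a)*e+np.sin(a)*g))+.5)*S-.5) for h,q in prof]
         ~~~~^^^^^^^^^^^^^^^^^^^^^^^^^^^^^^^^^^^^^^
  File "h.py", line 8, in proj
    c=get_calibration(n); q=R.from_quat(c["rotation"]).inv().apply(np.atleast_2d(P)-c["xyz"])*[1,-1,-1]
ValueError: time passes only in moves, steps and waits
```

Measurements agree: stand at (0.607,-0.017) with yaw 0.433 rad, collar at (0.555,-0.282), funnel bowl at (0.532,0.300) with stem azimuth -0.788 rad. The triangulated lip height is 0.156 m against the expected 0.157 m. I'll cache the calibration and add a move planner.

```bash
cat > pre.py <<'E'
import pickle
from bench import get_calibration
pickle.dump({n:get_calibration(n) for n in("top","side")},open("cal.pkl","wb"))
E
python3 pre.py; sed -i 's/^from bench import.*/from bench import telemetry, camera, r\nimport pickle; CAL=pickle.load(open("\.\/cal.pkl","rb")); get_calibration=CAL.get/' h.py
cat >> h.py <<'E'
def rot(az,pitch,close):  # tool z at azimuth az, pitch below horizontal (deg); tool y horizontal at azimuth 'close'
    a,p,c=np.radians([az,pitch,close]); z=np.array([np.cos(p)*np.cos(a),np.cos(p)*np.sin(a),-np.sin(p)])
    y=np.array([np.cos(c),np.sin(c),0]); y-=z*(y@z); y/=np.linalg.norm(y); return R.from_matrix(np.c_[np.cross(y,z),y,z])
def go(*ways):  # (grasp point pos, rot) -> rows in current tool frame
    s=telemetry.read_state(); R0=R.from_quat(s["eef_rot"]); p0=s["ee_pos"]
    with open("log.txt","a") as f: print([list(map(float,s[k])) for k in("joint_positions","ee_pos","eef_rot")],file=f)
    print("t %.2f"%s["time"],"grasp",(p0+R0.apply([0,0,.003])).round(4),"q",s["joint_positions"].round(2),"F",s["ft_force"].round(1),"w %.4f g %.1f"%(s["width"],s["grip_force"]))
    for p,q in ways:
        t=np.array(p)-q.apply([0,0,.003]); d=R0.inv().apply(t-p0)/.04; w=np.degrees((R0.inv()*q).as_rotvec())/5
        print([round(float(x),2) for x in (*w,*d)],"rows %.0f"%max(np.ceil(np.linalg.norm(d)*40/41.7),np.ceil(np.linalg.norm(w)*5/7.16)))
E
python3 - <<'E'
from h import *
print([a for a in dir(r) if a[0]!="_"])
go(((.45,.05,.25),rot(0,90,-10)),((.555,-.282,.13),rot(0,90,-70)))
E
```

```text
['PlanningError', 'close_job', 'tips_ahead']
t 0.10 grasp [0.1827 0.5974 0.2409] q [-1.3   0.33 -0.06  1.46  0.02  1.35 -0.09] F [-1.3 -0.9 -0.5] w 0.0872 g 0.0
[-0.01, 0.01, 16.6, -10.39, -11.13, -0.21] rows 15
[-0.01, 0.02, 28.6, -15.33, -18.3, 2.79] rows 24
```

Emit:
drive_tool:
  series: [0,0,16.6,-10.4,-11.1,-0.2,1,0,0,16.6,-10.4,-11.1,-0.2,1,0,0,16.6,-10.4,-11.1,-0.2,1,0,0,16.6,-10.4,-11.1,-0.2,1,0,0,16.6,-10.4,-11.1,-0.2,1,0,0,16.6,-10.4,-11.1,-0.2,1,0,0,16.6,-10.4,-11.1,-0.2,1,0,0,16.6,-10.4,-11.1,-0.2,1,0,0,16.6,-10.4,-11.1,-0.2,1,0,0,16.6,-10.4,-11.1,-0.2,1]

```text
time: 0.93
ee_pos: [0.3665, 0.2216, 0.2499]
eef_rot: [0.701, 0.713, 0.0, -0.0]
ft_force: [1.6, 0.1, -0.5]
width: 0.087
grip_force: 0.0
```

```bash
python3 - <<'E'
from h import *
go(((.555,-.282,.15),rot(0,90,-70)))
E
```

```text
t 0.93 grasp [0.3665 0.2216 0.2469] q [-0.94 -0.13  0.27  1.95  0.03  1.32 -0.67] F [ 1.6  0.1 -0.5] w 0.0870 g 0.0
[-0.01, -0.0, 14.21, -12.67, 4.49, 2.42] rows 14
```

Emit:
drive_tool:
  series: [0,0,14.2,-12.7,4.5,0,1,0,0,14.2,-12.7,4.5,0,1,0,0,14.2,-12.7,4.5,0,1,0,0,14.2,-12.7,4.5,0,1,0,0,14.2,-12.7,4.5,0,1,0,0,14.2,-12.7,4.5,0,1,0,0,14.2,-12.7,4.5,0,1,0,0,14.2,-12.7,4.5,0,1,0,0,14.2,-12.7,4.5,0,1,0,0,14.2,-12.7,4.5,0,1]

```text
time: 1.77
ee_pos: [0.5151, -0.1676, 0.2501]
eef_rot: [0.985, 0.174, 0.0, 0.0]
ft_force: [1.2, 1.2, 0.1]
width: 0.0874
grip_force: 0.0
```

```bash
python3 - <<'E'
from h import *
go(((.555,-.282,.10),rot(0,90,-70)),((.555,-.282,.043),rot(0,90,-70)))
E
```

```text
t 1.77 grasp [ 0.5151 -0.1676  0.2471] q [-0.46  0.16  0.77  1.71 -0.12  1.32 -0.88] F [1.2 1.2 0.1] w 0.0874 g 0.0
[0.0, -0.01, 0.01, -0.04, 3.03, 3.68] rows 5
[0.0, -0.01, 0.01, -0.05, 3.03, 5.1] rows 6
```

Emit:
drive_tool:
  series: [0,0,0,-0.05,3.03,1.5,1,0,0,0,-0.05,3.03,2,1,0,0,0,-0.05,3.03,3,1,0,0,0,-0.05,3.03,3.7,1,0,0,0,-0.05,3.03,3.7,1,0,0,0,-0.05,3.03,3.7,1,0,0,0,-0.05,3.03,3.7,1]

```text
time: 2.35
ee_pos: [0.5539, -0.28, 0.1007]
eef_rot: [0.984, 0.176, -0.002, -0.001]
ft_force: [0.1, 0.5, 1.4]
width: 0.0869
grip_force: 0.0
```

```bash
python3 - <<'E'
from h import *
go(((.555,-.282,.043),rot(0,90,-70)))
t=camera("top");s=camera("side")
a=cv2.resize(t[150:270,300:440,::-1],None,fx=3,fy=3,interpolation=2);b=cv2.resize(s[240:380,270:400,::-1],(334,360),interpolation=2)
cv2.imwrite("pics/above.png",np.hstack([a,b]))
E
```

```text
t 2.35 grasp [ 0.5539 -0.28    0.0977] q [-0.16  0.53  0.73  1.66 -0.39  1.1  -0.54] F [0.1 0.5 1.4] w 0.0869 g 0.0
[-0.02, 0.04, 0.06, 0.01, 0.06, 1.37] rows 2
```

View pics/above.png

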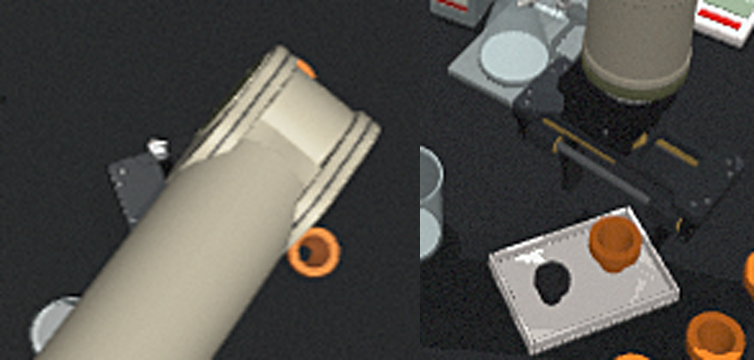

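The top view mostly shows the arm. In the side half (right), the gripper hangs over the tray, and the orange collar at crop (615,240) sits below it between the fingers, with the spare clear. Descending now, then closing.

Emit:
drive_tool:
  series: [0,0,0,0,0.06,0.5,1,0,0,0,0,0.06,1,1,0,0,0,0,0.06,1.37,1,0,0,0,0,0.06,1.37,1,0,0,0,0,0.06,1.37,-1,0,0,0,0,0.06,1.37,-1,0,0,0,0,0.06,1.37,-1,0,0,0,0,0.06,1.37,-1,0,0,0,0,0.06,1.37,-1,0,0,0,0,0.06,1.37,-1]
  grip_force: 15

```text
time: 3.28
ee_pos: [0.5562, -0.2823, 0.0476]
eef_rot: [0.984, 0.177, 0.0, 0.0]
ft_force: [0.4, 0.5, -0.4]
width: 0.0552
grip_force: 0.0
```

```bash
python3 - <<'E'
from h import *
go(((.555,-.282,.26),rot(0,90,-70)),((.607,-.017,.26),rot(0,90,-65)))
E
```

```text
t 3.28 grasp [ 0.5562 -0.2823  0.0446] q [-0.13  0.6   0.69  1.69 -0.44  1.01 -0.5 ] F [ 0.4  0.5 -0.4] w 0.0552 g 0.0
[0.0, -0.01, 0.07, -0.02, -0.02, -5.38] rows 6
[0.0, -0.01, -0.93, 3.5, -5.77, -5.38] rows 9
```

Emit:
drive_tool:
  series: [0,0,0,0,0,0,-1,0,0,0,0,0,0,-1,0,0,0,0,0,0,-1,0,0,0,0,0,0,-1,0,0,0,0,0,-0.5,-1,0,0,0,0,0,-1.2,-1,0,0,0,0,0,-2.2,-1,0,0,0,0,0,-3.2,-1,0,0,0,0,0,-4.2,-1,0,0,0,0,0,-5.2,-1]

```text
time: 4.12
ee_pos: [0.5554, -0.2821, 0.257]
eef_rot: [0.984, 0.177, -0.0, -0.0]
ft_force: [0.4, -0.2, -1.2]
width: 0.0481
grip_force: 15.0
```

```bash
python3 - <<'E'
from h import *
go(((.607,-.017,.26),rot(0,90,-65)),((.607,-.017,.20),rot(0,90,-65)))
E
```

```text
t 4.12 grasp [ 0.5554 -0.2821  0.254 ] q [-0.21  0.4   0.81  1.48 -0.29  1.38 -0.6 ] F [ 0.4 -0.2 -1.2] w 0.0481 g 15.0
[-0.0, 0.0, -0.93, 3.51, -5.77, -0.15] rows 7
[-0.0, 0.0, -0.93, 3.51, -5.77, 1.35] rows 7
```

Emit:
drive_tool:
  series: [0,0,-0.9,3.5,-5.77,-0.2,-1,0,0,-0.9,3.5,-5.77,-0.2,-1,0,0,-0.9,3.5,-5.77,-0.2,-1,0,0,-0.9,3.5,-5.77,-0.2,-1,0,0,-0.9,3.5,-5.77,-0.2,-1,0,0,-0.9,3.5,-5.77,-0.2,-1,0,0,-0.9,3.5,-5.77,-0.2,-1,0,0,-0.9,3.5,-5.77,-0.2,-1,0,0,-0.9,3.5,-5.77,0.4,-1,0,0,-0.9,3.5,-5.77,0.4,-1]

```text
time: 4.95
ee_pos: [0.6053, -0.0171, 0.2358]
eef_rot: [0.976, 0.216, -0.002, -0.0]
ft_force: [-1.0, 0.1, -1.7]
width: 0.0478
grip_force: 15.0
```

```bash
python3 - <<'E'
from h import *
go(((.607,-.017,.20),rot(0,90,-65)),((.607,-.017,.1745),rot(0,90,-65)))
t=camera("top");s=camera("side")
a=cv2.resize(t[130:250,210:350,::-1],None,fx=3,fy=3,interpolation=2);b=cv2.resize(s[170:310,240:370,::-1],(334,360),interpolation=2)
cv2.imwrite("pics/above2.png",np.hstack([a,b]))
m=blob(orange(s),tuple(int(v) for v in proj("side",[.607,-.017,.222])[0]))
print(m.sum(),np.argwhere(m)[:,::-1].min(0),np.argwhere(m)[:,::-1].max(0))
E
```

```text
t 4.95 grasp [ 0.6053 -0.0171  0.2328] q [-0.6   0.34  0.7   1.56 -0.22  1.33 -1.01] F [-1.   0.1 -1.7] w 0.0478 g 15.0
[-0.01, 0.05, -0.02, 0.04, 0.02, 0.82] rows 1
[-0.01, 0.05, -0.02, 0.05, 0.02, 1.46] rows 2
259.0 [298 198] [312 218]
```

View pics/above2.png

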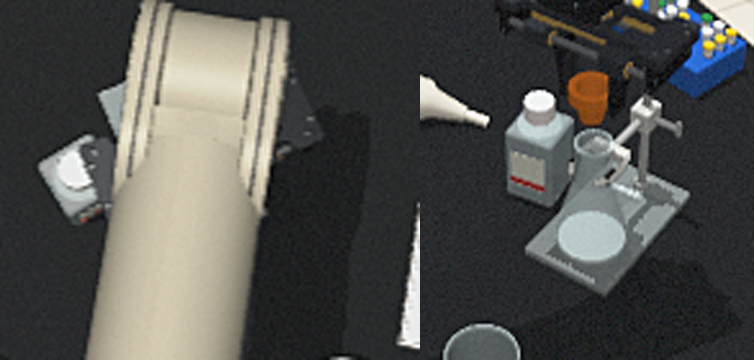

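The collar hangs upright over the flask mouth: collar at side crop (588,95), lip at (592,143). I'll check how well it is centred.

```bash
python3 - <<'E'
from h import *
s=camera("side"); m=hull(blob(orange(s),(305,208)))
print(fit(COL,{"side":m},lambda p:(np.array([p[0],p[1],.2123]),[0,0,1]),[.607,-.017]))
print(proj("side",[[.6053,-.0171,.2323],[.6053,-.0171,.1923],[.607,-.017,.157]]))
E
```

```text
(array([ 0.60670247, -0.01146128]), np.float64(0.16249734550860054))
[[307.04543305 203.89306091]
 [306.73355238 215.74990381]
 [306.9914229  225.55327708]]
```

Emit:
drive_tool:
  series: [0,0,0,0.03,0.02,0.2,-1,0,0,0,0.03,0.02,0.5,-1,0,0,0,0.03,0.02,0.8,-1,0,0,0,0.03,0.02,1.0,-1,0,0,0,0.03,0.02,1.15,-1,0,0,0,0.03,0.02,1.25,-1,0,0,0,0.03,0.02,1.3,-1,0,0,0,0.03,0.02,1.35,-1,0,0,0,0.03,0.02,1.37,-1]

```text
time: 5.85
ee_pos: [0.6084, -0.0173, 0.1845]
eef_rot: [0.977, 0.215, 0.0, -0.0]
ft_force: [0.4, 0.2, -0.7]
width: 0.048
grip_force: 15.0
```

```bash
python3 - <<'E'
from h import *
go(((.607,-.017,.1745),rot(0,90,-65)))
E
```

```text
t 5.85 grasp [ 0.6084 -0.0173  0.1815] q [-0.58  0.39  0.68  1.62 -0.26  1.23 -0.99] F [ 0.4  0.2 -0.7] w 0.0480 g 15.0
[0.0, -0.0, -0.02, -0.03, -0.02, 0.17] rows 1
```

Emit:
drive_tool:
  series: [0,0,0,-0.03,0,0.04,-1,0,0,0,-0.03,0,0.08,-1,0,0,0,-0.03,0,0.12,-1,0,0,0,-0.03,0,0.16,-1,0,0,0,-0.03,0,0.2,-1,0,0,0,-0.03,0,0.2,-1]

```text
time: 6.35
ee_pos: [0.6089, -0.0176, 0.1775]
eef_rot: [0.976, 0.216, 0.002, 0.0]
ft_force: [7.3, -0.5, 4.2]
width: 0.0482
grip_force: 15.0
```

```bash
python3 - <<'E'
from h import *
go(((.607,-.017,.1745),rot(0,90,-65)))
E
```

```text
t 6.35 grasp [ 0.6089 -0.0176  0.1745] q [-0.58  0.39  0.68  1.63 -0.26  1.21 -0.98] F [ 7.3 -0.5  4.2] w 0.0482 g 15.0
[0.02, -0.05, -0.02, -0.04, -0.03, 0.0] rows 1
```

Emit:
drive_tool:
  series: [0,0,0,0.04,0.02,0,-1,0,0,0,0.07,0.03,0,-1,0,0,0,0.07,0.03,0.03,-1,0,0,0,0.07,0.03,0.06,-1,0,0,0,0.07,0.03,0.06,-1,0,0,0,0.07,0.03,0.06,-1]

```text
time: 6.85
ee_pos: [0.61, -0.0175, 0.1754]
eef_rot: [0.977, 0.215, -0.0, -0.001]
ft_force: [-5.8, 1.4, 17.7]
width: 0.0479
grip_force: 15.0
```

```bash
python3 - <<'E'
from h import *
go(((.607,-.017,.1745),rot(0,90,-65)))
E
```

```text
t 6.85 grasp [ 0.61   -0.0175  0.1724] q [-0.58  0.4   0.68  1.62 -0.27  1.21 -0.98] F [-5.8  1.4 17.7] w 0.0479 g 15.0
[-0.02, -0.0, -0.02, -0.06, -0.04, -0.05] rows 1
```

Emit:
drive_tool:
  series: [0,0,0,-0.03,-0.01,0,-1,0,0,0,-0.03,-0.01,0,-1,0,0,0,-0.03,-0.01,0,1,0,0,0,-0.03,-0.01,0,1,0,0,0,-0.03,-0.01,0,1,0,0,0,-0.03,-0.01,0,1,0,0,0,-0.03,-0.01,0,1,0,0,0,-0.03,-0.01,-0.3,1,0,0,0,-0.03,-0.01,-1,1,0,0,0,-0.03,-0.01,-2,1]

```text
time: 7.68
ee_pos: [0.6073, -0.0178, 0.2529]
eef_rot: [0.977, 0.215, -0.003, -0.0]
ft_force: [1.5, -0.2, 1.0]
width: 0.0858
grip_force: 0.0
```

```bash
python3 - <<'E'
from h import *
go(((.49,.1,.30),rot(0,90,-65)))
s=camera("side"); m=hull(blob(orange(s),tuple(int(v) for v in proj("side",[.607,-.017,.167])[0])))
print(m.sum(),fit(COL[:2],{"side":m},lambda p:(np.array([p[0],p[1],p[2]]),[0,0,1]),[.607,-.017,.154]))
crop("side",250,170,370,290,5,"pics/home.png",s)
E
```

```text
t 7.68 grasp [ 0.6073 -0.0178  0.2499] q [-0.6   0.34  0.7   1.53 -0.22  1.36 -1.01] F [ 1.5 -0.2  1. ] w 0.0858 g 0.0
[-0.02, 0.06, -0.03, -1.43, -3.91, -1.24] rows 5
247.0 (array([ 0.60944794, -0.0150952 ,  0.15289178]), np.float64(0.05177423195999048))
```

View pics/home.png

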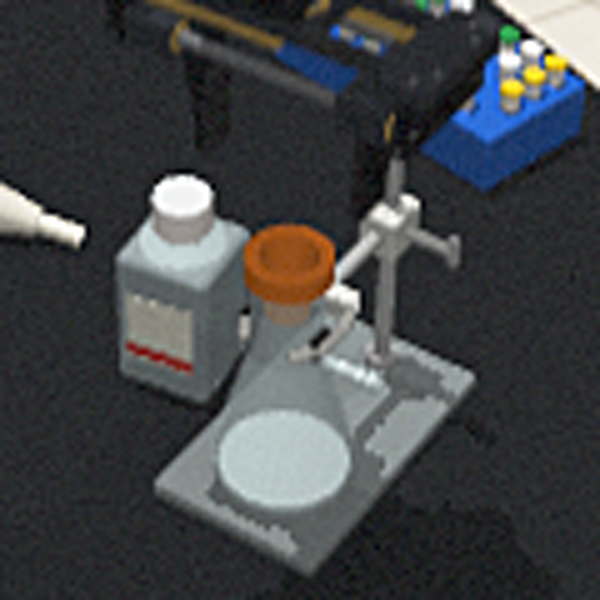

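The collar sits level and home in the neck at crop (290,265), and the fit gives collar_mid z of about 0.153 against 0.154. Next I'll fit a kinematic model from the logged poses to plan the funnel's reorientation.

```bash
cat > kin.py <<'E'
from h import *
import itertools
L=[eval(l) for l in open("log.txt")]; Q=np.array([l[0] for l in L]);P=np.array([l[1] for l in L]);O=R.from_quat([l[2] for l in L])
def fk(q,m,s):
    d1,d3,d5,d7,off,e3,e5=m; p=np.array([0,0,d1]);A=R.identity()
    A=A*R.from_euler('z',s[0]*q[0])*R.from_euler('y',q[1])*R.from_euler('z',s[1]*q[2]); p=p+A.apply([e3,0,d3])
    A=A*R.from_euler('y',q[3])*R.from_euler('z',s[2]*q[4]); p=p+A.apply([e5,0,d5])
    A=A*R.from_euler('y',q[5])*R.from_euler('z',s[3]*q[6]+off); return p+A.apply([0,0,d7]),A
def fitk():
    best=None
    for s in itertools.product([-1,1],repeat=4):
      for off in (0,1.57,3.14,-1.57):
        f=lambda m:np.concatenate([np.r_[(fk(q,m,s)[0]-p)*5,(fk(q,m,s)[1].inv()*o).as_rotvec()] for q,p,o in zip(Q,P,O)])
        v=least_squares(f,[.34,.4,.4,.25,off,0,0],max_nfev=15)
        if best is None or v.cost<best[2]: best=(v.x,s,v.cost,np.abs(v.fun).max())
    return best
E
python3 - <<'E'
from kin import *
b=fitk();print(b);pickle.dump(b,open("kin.pkl","wb"))
E
```

```text
(array([-1.30813808,  0.34368857,  0.49121147, -1.2437181 ,  1.57079633,
        0.00584738, -0.10209634]), (-1, -1, -1, -1), np.float64(0.10858638068108448), np.float64(0.31087742525667106))
```

```bash
python3 - <<'E'
from kin import *
def ori(q,c,s):
    A=R.identity()
    for i in range(7): A=A*R.from_euler('zyzyzyz'[i],s[i]*q[i]+c[i])
    return A
res=[]
for s in itertools.product([-1,1],repeat=4):
  for e in itertools.product([-1,1],repeat=2):
    S=[s[0],1,s[1],e[0],s[2],e[1],s[3]]
    for off in (0,1.57,3.14,-1.57):
      f=lambda c:np.concatenate([(ori(q,np.r_[c[:6],c[6]+off],S).inv()*o).as_rotvec() for q,o in zip(Q,O)]+[c*.003])
      v=least_squares(f,np.zeros(7),max_nfev=20); res.append((v.cost,S,off,v.x.round(2)))
for x in sorted(res,key=lambda x:x[0])[:5]: print(x)
for q,p,o in zip(Q,P,O): print(q.round(3),p.round(3),o.as_quat().round(3))
E
```

```text
(np.float64(2.592520560933609e-12), [-1, 1, -1, 1, -1, 1, -1], 1.57, array([-0., -0., -0., -0., -0.,  0.,  0.]))
(np.float64(1.0065467042459273e-05), [-1, 1, -1, 1, -1, 1, -1], 3.14, array([ 0.14,  0.  ,  0.  ,  0.  ,  0.  , -0.  , -1.43]))
(np.float64(1.0086170251208252e-05), [-1, 1, -1, 1, -1, 1, -1], 0, array([-0.14, -0.  , -0.  , -0.  , -0.  ,  0.  ,  1.43]))
(np.float64(4.030810569859774e-05), [-1, 1, -1, 1, -1, 1, -1], -1.57, array([-0.29, -0.  , -0.  , -0.  , -0.  ,  0.  ,  2.85]))
(np.float64(4.441201962977666e-05), [-1, 1, -1, -1, -1, -1, -1], -1.57, array([ 0.  ,  0.  , -3.14, -0.  , -0.  ,  0.  , -0.  ]))
[-1.297  0.333 -0.065  1.461  0.022  1.35  -0.089] [0.183 0.597 0.244] [ 0.148  0.989 -0.001 -0.   ]
[-0.942 -0.129  0.27   1.948  0.035  1.318 -0.665] [0.367 0.222 0.25 ] [ 0.701  0.713  0.    -0.   ]
[-0.458  0.163  0.773  1.71  -0.118  1.315 -0.882] [ 0.515 -0.168  0.25 ] [0.985 0.174 0.    0.   ]
[-0.161  0.53   0.732  1.664 -0.386  1.102 -0.535] [ 0.554 -0.28   0.101] [ 0.984  0.176 -0.002 -0.001]
[-0.127  0.598  0.693  1.693 -0.438  1.011 -0.498] [ 0.556 -0.282  0.048] [0.984 0.177 0.    0.   ]
[-0.207  0.397  0.806  1.485 -0.288  1.383 -0.602] [ 0.555 -0.282  0.257] [ 0.984  0.177 -0.    -0.   ]
[-0.598  0.344  0.7    1.557 -0.225  1.328 -1.008] [ 0.605 -0.017  0.236] [ 0.976  0.216 -0.002 -0.   ]
[-0.583  0.388  0.684  1.618 -0.257  1.228 -0.986] [ 0.608 -0.017  0.184] [ 0.977  0.215  0.    -0.   ]
[-0.581  0.392  0.681  1.628 -0.261  1.21  -0.982] [ 0.609 -0.018  0.178] [0.976 0.216 0.002 0.   ]
[-0.577  0.4    0.679  1.623 -0.266  1.213 -0.979] [ 0.61  -0.017  0.175] [ 0.977  0.215 -0.    -0.001]
[-0.597  0.339  0.704  1.526 -0.221  1.363 -1.011] [ 0.607 -0.018  0.253] [ 0.977  0.215 -0.003 -0.   ]
```

```bash
python3 - <<'E'
from h import *
go(((.47,.12,.32),rot(25,72,-65)))
E
```

```text
t 7.73 grasp [ 0.6109 -0.0185  0.2602] q [-0.6   0.33  0.71  1.51 -0.22  1.37 -1.01] F [1.6 0.4 7.3] w 0.0860 g 0.0
[0.03, 3.52, -0.03, -1.75, -4.62, -1.52] rows 5
```

Emit:
drive_tool:
  series: [0,0,0,0,0,-0.8,1,0,0,0,0,0,-1.5,1,0,3.5,0,-1.7,-4.6,-1.5,1,0,3.5,0,-1.7,-4.6,-1.5,1,0,3.5,0,-1.7,-4.6,-1.5,1,0,3.5,0,-1.7,-4.6,-1.5,1,0,3.5,0,-1.7,-4.6,-1.5,1,0,3.5,0,-1.7,-4.6,-1.5,1]

```text
time: 8.4
ee_pos: [0.4673, 0.1218, 0.3152]
eef_rot: [0.965, 0.213, 0.15, -0.034]
ft_force: [0.8, 0.4, 0.0]
width: 0.087
grip_force: 0.0
```

```bash
cat > kin.py <<'E'
from h import *
Sg=[-1,1,-1,1,-1,1,-1]
lo=np.array([-2.6,-.5,-1.47,.16,-1.27,.06,-2.6]);hi=np.array([2.6,2.12,1.34,2.42,4.41,2.06,2.6])
def frames(q):
    A=[R.identity()]
    for i in range(7): A.append(A[-1]*R.from_euler('zyzyzyz'[i],Sg[i]*q[i]+(np.pi/2 if i==6 else 0)))
    return A
def rowsof(q):  # p = M @ [d1,z3,x3,z5,x5,z7]
    A=frames(q); return np.c_[[0,0,1],A[3].apply([0,0,1]),A[3].apply([1,0,0]),A[5].apply([0,0,1]),A[5].apply([1,0,0]),A[7].apply([0,0,1])]
def fitk():
    L=[eval(l) for l in open("log.txt")]
    M=np.vstack([rowsof(l[0]) for l in L]); p=np.concatenate([l[1] for l in L]); m=np.linalg.lstsq(M,p,rcond=None)[0]
    return m,np.abs(M@m-p).max()
def fk(q,m): return rowsof(q)@m,frames(q)[7]
def ik(p,q,m,q0,k=.02):  # p = grasp point
    t=np.array(p)-q.apply([0,0,.003]); best=None
    for s in [q0]+[np.clip(q0+np.random.default_rng(i).normal(0,.8,7),lo,hi) for i in range(12)]:
        def f(x):
            a,b=fk(x,m); return np.r_[(a-t)*5,(b.inv()*q).as_rotvec(),k*.05*(x-q0)]
        v=least_squares(f,np.clip(s,lo+1e-3,hi-1e-3),bounds=(lo,hi),max_nfev=60); e=np.abs(v.fun[:6]).max(); c=e*100+np.abs(v.x-q0).max()
        if best is None or c<best[0]: best=(c,v.x,e)
    return best[1],best[2]
E
python3 - <<'E'
from kin import *
go(((.47,.12,.32),rot(25,72,-65)))
m,e=fitk();print(m.round(4),e); q0=telemetry.read_state()["joint_positions"]
f=np.array([.532,.3005,.030])
for pitch in (45,55,65,77,90):
  for cl in (45,-135):
    q,e=ik(f,rot(-45,pitch,cl),m,q0); 
    out=[]
    al=pitch-13
    for A in (-60,-30,0,30,60,90,120,150):
        # final: tool az A, tilt al from vertical; roll must match: sign of tool x relative to stem
        Rg=rot(-45,pitch,cl); ax=np.array([np.cos(np.radians(-45))*np.cos(np.radians(13)),np.sin(np.radians(-45))*np.cos(np.radians(13)),-np.sin(np.radians(13))]); sx=Rg.inv().apply(ax)
        for c2 in (A+90,A-90):
            Rf=rot(A,90-al,c2)
            if Rf.apply(sx)[2]<-.99:
                q2,e2=ik([.6095,-.0175,.213],Rf,m,q); out.append((A,c2,round(e2,3)))
                if e2<.02: out[-1]+=(q2.round(2).tolist(),)
    print(pitch,cl,"err %.3f"%e,q.round(2)); [print("   ",o) for o in out if o[2]<.02]
E
```

```text
t 8.40 grasp [0.4681 0.1222 0.3123] q [-0.85 -0.3   0.42  1.96  0.13  1.15 -1.59] F [0.8 0.4 0. ] w 0.0870 g 0.0
[-0.01, 0.06, -0.02, 0.08, 0.07, -0.18] rows 1
[ 0.1416  0.3497  0.0079  0.4967 -0.0811  0.1903] 0.06336585897588945
45 45 err 0.000 [-0.71  0.49  0.1   1.77  0.93  0.98 -0.42]
    (-60, -150, np.float64(0.0), [-1.21, 0.49, 1.33, 1.77, -0.01, 0.94, -2.6])
    (-30, -120, np.float64(0.0), [-1.11, 0.14, 1.14, 1.89, 0.21, 0.72, -2.23])
    (0, -90, np.float64(0.0), [-0.38, 0.03, 0.42, 1.93, -0.05, 0.62, -1.51])
    (30, -60, np.float64(0.0), [-0.29, 0.09, 0.37, 1.86, -0.48, 0.78, -0.71])
    (60, -30, np.float64(0.0), [-0.01, 0.2, 0.13, 1.72, -0.62, 1.07, -0.15])
    (90, 0, np.float64(0.0), [0.58, 0.38, -0.54, 1.56, -0.38, 1.31, 0.18])
    (120, 30, np.float64(0.0), [0.17, 0.49, -0.08, 1.37, -0.41, 1.62, 0.66])
    (150, 60, np.float64(0.0), [0.69, 0.81, -0.99, 1.24, 0.27, 1.82, 0.79])
45 -135 err 0.000 [-0.08  0.64 -0.63  1.72  1.31  1.21  2.6 ]
    (-60, 30, np.float64(0.0), [-0.21, 0.18, 0.18, 1.74, 0.55, 1.01, 0.23])
    (-30, 60, np.float64(0.0), [0.28, 0.07, -0.29, 1.8
[... 3650 characters left out ...]
5, 1.99, 3.44, 0.11, 1.18])
    (30, -60, np.float64(0.0), [-1.03, 0.07, 1.12, 1.99, 4.41, 0.65, 0.45])
    (60, -30, np.float64(0.0), [1.45, 0.72, -1.47, 1.89, -0.81, 0.75, 0.21])
    (90, 0, np.float64(0.0), [1.22, 1.12, -1.47, 1.6, -0.24, 1.22, 0.03])
    (120, 30, np.float64(0.0), [0.93, 1.28, -1.47, 1.27, -0.07, 1.76, 0.05])
90 -135 err 0.000 [-1.28  0.69  0.88  1.71 -0.61  1.03 -2.54]
    (-60, 30, np.float64(0.0), [-0.76, 0.25, 0.68, 1.84, 1.41, 1.01, -0.41])
    (-30, 60, np.float64(0.0), [-1.08, 0.0, 1.08, 2.01, 1.88, 0.54, -0.49])
    (0, 90, np.float64(0.0), [-1.24, -0.29, 1.28, 1.99, 2.83, 0.12, -0.98])
    (120, 210, np.float64(0.0), [0.22, 0.74, -0.1, 1.19, -1.01, 2.06, -2.59])
```

The pose is reachable: grasp with the tool pitched 45°, closing azimuth 45°, and finish tilted 32° at tool azimuth 60°. First, re-check the funnel with the cached calibration and move to a high waypoint.

```bash
python3 - <<'E'
from h import *
I={n:cv2.imread(f"pics/{n}0.png")[:,:,::-1] for n in("top","side")}
mf={"top":blob(cream(I["top"]),(175,211)),"side":blob(cream(I["side"]),(242,210))}
def fn(p):
    c=np.cos(np.radians(13)); return np.array([p[0],p[1],.030]),[-c*np.cos(p[2]),-c*np.sin(p[2]),np.sin(np.radians(13))]
print(fit(FUN,mf,fn,[.535,.295,-.8],[.01,.01,.1]))
go(((.47,.33,.28),rot(0,90,45)),((.482,.3505,.12),rot(-45,45,45)))
E
```

```text
(array([ 0.53100877,  0.30019736, -0.78426461]), np.float64(0.1759667464416173))
t 8.40 grasp [0.4681 0.1222 0.3123] q [-0.85 -0.3   0.42  1.96  0.13  1.15 -1.59] F [0.8 0.4 0. ] w 0.0870 g 0.0
[3.38, -2.39, -21.82, 1.9, -4.69, 1.46] rows 16
[-5.4, -8.31, -22.17, 1.13, -5.07, 5.43] rows 17
```

Emit:
drive_tool:
  series: [3.4,-2.4,-21.8,1.9,-4.7,1.4,1,3.4,-2.4,-21.8,1.9,-4.7,1.4,1,3.4,-2.4,-21.8,1.9,-4.7,1.4,1,3.4,-2.4,-21.8,1.9,-4.7,1.4,1,3.4,-2.4,-21.8,1.9,-4.7,1.4,1,3.4,-2.4,-21.8,1.9,-4.7,1.4,1,3.4,-2.4,-21.8,1.9,-4.7,1.4,1,3.4,-2.4,-21.8,1.9,-4.7,1.4,1,3.4,-2.4,-21.8,1.9,-4.7,1.4,1,3.4,-2.4,-21.8,1.9,-4.7,1.4,1]

```text
time: 9.23
ee_pos: [0.4722, 0.3283, 0.2843]
eef_rot: [0.665, 0.745, 0.059, -0.014]
ft_force: [-0.3, 0.4, 0.2]
width: 0.0872
grip_force: 0.0
```

```bash
python3 - <<'E'
from h import *
go(((.47,.34,.26),rot(0,90,45)),((.482,.350,.12),rot(-45,45,45)))
E
```

```text
t 9.23 grasp [0.4723 0.3286 0.2813] q [-1.01  0.12  0.38  1.65 -0.1   1.27 -0.49] F [-0.3  0.4  0.2] w 0.0872 g 0.0
[1.15, -0.83, -7.7, 0.24, -0.06, 0.56] rows 6
[-1.94, -9.47, -7.78, 0.15, -0.01, 4.1] rows 9
```

Emit:
drive_tool:
  series: [-1.9,-9.5,-7.8,0.15,0,1,1,-1.9,-9.5,-7.8,0.15,0,2,1,-1.9,-9.5,-7.8,0.15,0,3,1,-1.9,-9.5,-7.8,0.15,0,3,1,-1.9,-9.5,-7.8,0.15,0,3,1,-1.9,-9.5,-7.8,0.15,0,4,1,-1.9,-9.5,-7.8,0.15,0,4,1,-1.9,-9.5,-7.8,0.15,0,4,1,-1.9,-9.5,-7.8,0.15,0,4,1,-1.9,-9.5,-7.8,0.15,0,4,1]

```text
time: 10.07
ee_pos: [0.4781, 0.3536, 0.1237]
eef_rot: [0.351, 0.854, -0.15, 0.354]
ft_force: [-0.3, -0.4, -0.2]
width: 0.0869
grip_force: 0.0
```

```bash
python3 - <<'E'
from h import *
go(((.482,.350,.1007),rot(-45,45,45)),((.532,.300,.030),rot(-45,45,45)))
s=camera("side");t=camera("top")
a=cv2.resize(t[150:270,130:270,::-1],None,fx=3,fy=3,interpolation=2);b=cv2.resize(s[130:270,170:300,::-1],(334,360),interpolation=2)
cv2.imwrite("pics/fun.png",np.hstack([a,b]))
E
```

```text
t 10.07 grasp [0.4796 0.3521 0.1215] q [-1.36  0.52  0.33  1.73  0.63  1.24 -0.58] F [-0.3 -0.4 -0.2] w 0.0869 g 0.0
[-0.05, 0.04, 0.09, 0.31, 0.01, 0.42] rows 1
[-0.05, 0.04, 0.09, 0.32, 0.02, 2.92] rows 3
```

View pics/fun.png

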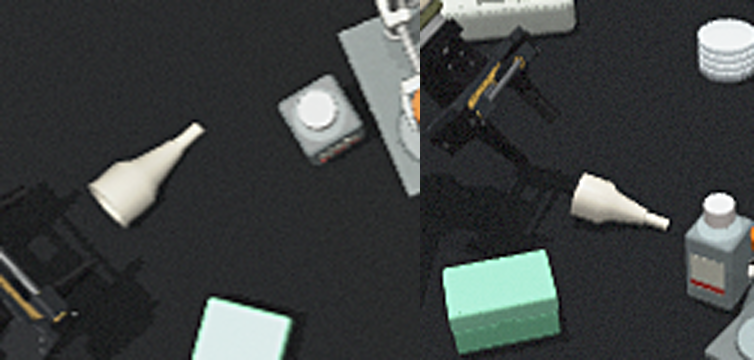

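The funnel lies undisturbed: mouth at left-crop (110,205), tip at (198,130). The open gripper is behind it and in line, and the box is clear. Moving in along the tool axis and closing.

Emit:
drive_tool:
  series: [0,0,0,0.32,0.02,0.5,1,0,0,0,0.32,0.02,1,1,0,0,0,0.32,0.02,1.6,1,0,0,0,0.32,0.02,2.2,1,0,0,0,0.32,0.02,2.7,1,0,0,0,0.32,0.02,2.92,1,0,0,0,0.32,0.02,2.92,1,0,0,0,0.32,0.02,2.92,1]

```text
time: 10.83
ee_pos: [0.5331, 0.2997, 0.0347]
eef_rot: [0.356, 0.853, -0.149, 0.352]
ft_force: [-0.1, 0.6, -0.1]
width: 0.0873
grip_force: 0.0
```

```bash
python3 - <<'E'
from h import *
go(((.532,.300,.030),rot(-45,45,45)))
E
```

```text
t 10.83 grasp [0.5346 0.2981 0.0325] q [-1.26  0.64  0.36  1.79  0.67  1.02 -0.62] F [-0.1  0.6 -0.1] w 0.0873 g 0.0
[-0.08, -0.01, -0.04, 0.1, -0.01, -0.01] rows 1
```

Emit:
drive_tool:
  series: [0,0,0,0.08,0,0,1,0,0,0,0.08,0,0,-1,0,0,0,0.08,0,0,-1,0,0,0,0.08,0,0,-1,0,0,0,0.08,0,0,-1,0,0,0,0.08,0,0,-1,0,0,0,0.08,0,0,-1,0,0,0,0.08,0,0,-1,0,0,0,0.08,0,0,-1,0,0,0,0.08,0,0,-1]
  grip_force: 25

```text
time: 11.67
ee_pos: [0.5309, 0.3013, 0.0314]
eef_rot: [0.355, 0.853, -0.149, 0.353]
ft_force: [-0.6, -0.2, -0.3]
width: 0.0526
grip_force: 24.9
```

```bash
python3 - <<'E'
from h import *
go(((.50,.27,.20),rot(-45,45,45)))
E
```

```text
t 11.67 grasp [0.5324 0.2998 0.0293] q [-1.27  0.65  0.35  1.79  0.67  1.02 -0.63] F [-0.6 -0.2 -0.3] w 0.0526 g 24.9
[-0.07, 0.0, -0.01, -2.99, -1.12, -3.04] rows 5
```

Emit:
drive_tool:
  series: [0,0,0,-0.3,-0.1,-0.3,-1,0,0,0,-1,-0.4,-1,-1,0,0,0,-1.6,-0.6,-1.6,-1,0,0,0,-2.3,-0.9,-2.3,-1,0,0,0,-3,-1.1,-3,-1,0,0,0,-3.4,-1.1,-3.4,-1,0,0,0,-3.4,-1.1,-3.4,-1]

```text
time: 12.25
ee_pos: [0.5013, 0.2718, 0.2288]
eef_rot: [0.357, 0.853, -0.146, 0.353]
ft_force: [-0.0, -0.3, -1.6]
width: 0.0529
grip_force: 24.9
```

```bash
python3 - <<'E'
from h import *
go(((.50,.20,.30),rot(0,90,45)),((.50,.14,.34),rot(60,58,-30)))
t=camera("top"); s=camera("side"); print(cream(t).sum())
st=telemetry.read_state(); Rt=R.from_quat(st["eef_rot"]); g=st["ee_pos"]+Rt.apply([0,0,.003])
S=blob(cream(s),tuple(int(v) for v in proj("side",g+.06*Rt.apply([-.53,0,.85]))[0])) if 0 else None
cv2.imwrite("pics/lift_s.png",s[:,:,::-1]);cv2.imwrite("pics/lift_t.png",t[:,:,::-1])
c=[int(v) for v in proj("side",g)[0]];d=[int(v) for v in proj("top",g)[0]];print(c,d)
cut=lambda I,c:cv2.resize(I[max(c[1]-55,0):c[1]+65,max(c[0]-60,0):c[0]+65,::-1],(380,360),interpolation=2)
cv2.imwrite("pics/lift.png",np.hstack([cut(t,d),cut(s,c)]))
E
```

```text
t 12.25 grasp [0.5028 0.2703 0.2267] q [-1.33  0.27  0.39  1.81  0.7   1.31 -0.44] F [-0.  -0.3 -1.6] w 0.0529 g 24.9
[0.01, 8.98, -0.07, -2.2, -1.28, -0.43] rows 7
[1.83, 12.99, 15.86, -3.66, -2.37, -0.38] rows 15
62939
[225, 164] [166, 219]
```

View pics/lift.png

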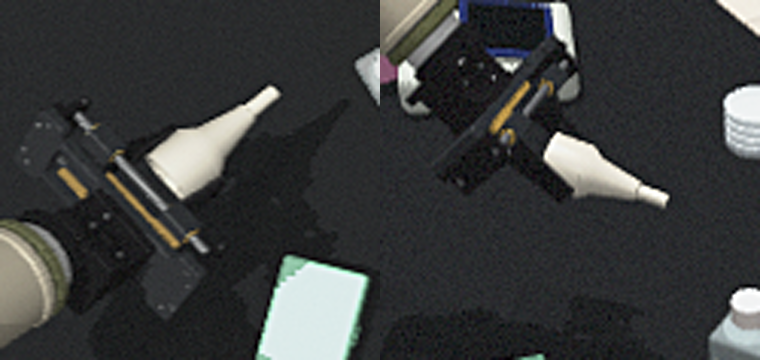

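The funnel is held firmly by the bowl, stem sloping away (left crop tip at (272,93)). Tilting to the vertical next, then on to the final orientation.

Emit:
drive_tool:
  series: [0,9,0,-2.2,-1.3,-0.4,-1,0,9,0,-2.2,-1.3,-0.4,-1,0,9,0,-2.2,-1.3,-0.4,-1,0,9,0,-2.2,-1.3,-0.4,-1,0,9,0,-2.2,-1.3,-0.4,-1,0,9,0,-2.2,-1.3,-0.4,-1,0,9,0,-2.2,-1.3,-0.4,-1]

```text
time: 12.93
ee_pos: [0.5007, 0.1955, 0.297]
eef_rot: [0.388, 0.922, -0.001, -0.003]
ft_force: [-0.1, -0.8, -1.6]
width: 0.0528
grip_force: 24.9
```

```bash
python3 - <<'E'
from h import *
go(((.50,.10,.34),rot(0,90,-30)),((.50,.08,.34),rot(60,58,-30)))
E
```

```text
t 12.93 grasp [0.5007 0.1955 0.294 ] q [-0.99  0.12  0.59  1.63 -0.07  1.42  0.38] F [-0.1 -0.8 -1.6] w 0.0528 g 24.9
[-0.08, -0.03, 14.88, -1.69, -1.69, -1.15] rows 11
[-4.23, 5.44, 14.44, -2.06, -2.08, -1.14] rows 12
```

Emit:
drive_tool:
  series: [0,0,14.9,-1.7,-1.7,-1.15,-1,0,0,14.9,-1.7,-1.7,-1.15,-1,0,0,14.9,-1.7,-1.7,-1.15,-1,0,0,14.9,-1.7,-1.7,-1.15,-1,0,0,14.9,-1.7,-1.7,-1.15,-1,0,0,14.9,-1.7,-1.7,-1.15,-1,0,0,14.9,-1.7,-1.7,-1.15,-1,0,0,14.9,-1.7,-1.7,-1.15,-1,0,0,14.9,-1.7,-1.7,-1.15,-1,0,0,14.9,-1.7,-1.7,-1.15,-1]

```text
time: 13.77
ee_pos: [0.4985, 0.1023, 0.342]
eef_rot: [0.854, 0.52, -0.004, 0.001]
ft_force: [-0.7, 0.1, -1.9]
width: 0.0533
grip_force: 24.9
```

```bash
python3 - <<'E'
from h import *
go(((.6095,-.0175,.34),rot(60,58,-30)))
E
```

```text
t 13.77 grasp [0.4985 0.1023 0.339 ] q [-0.95  0.02  0.68  1.63 -0.01  1.51 -0.75] F [-0.7  0.1 -1.9] w 0.0533 g 24.9
[-0.18, 6.48, 0.52, -1.43, 3.84, -0.01] rows 5
```

Emit:
drive_tool:
  series: [-0.2,6.5,0.5,0,0,-0.1,-1,-0.2,6.5,0.5,0,0,-0.1,-1,-0.2,6.5,0.5,-0.5,1.5,-0.1,-1,-0.2,6.5,0.5,-0.9,2.5,-0.1,-1,-0.2,6.5,0.5,-1.2,3.2,-0.1,-1,-0.2,6.5,0.5,-1.4,3.8,-0.1,-1,-0.2,6.5,0.5,-1.4,3.8,-0.1,-1,-0.2,6.5,0.5,-1.4,3.8,-0.1,-1]

```text
time: 14.43
ee_pos: [0.6102, -0.0196, 0.3446]
eef_rot: [0.832, 0.482, 0.238, -0.137]
ft_force: [-0.4, -0.8, -2.1]
width: 0.0526
grip_force: 24.9
```

```bash
python3 - <<'E'
from h import *
go(((.6095,-.0175,.30),rot(60,58,-30)))
st=telemetry.read_state(); Rt=R.from_quat(st["eef_rot"]); g=st["ee_pos"]+Rt.apply([0,0,.003])
s=camera("side")
cv2.imwrite("pics/up_s.png",s[:,:,::-1])
c=[int(v) for v in proj("side",g)[0]];print(c,proj("side",g-[0,0,.104]))
crop("side",c[0]-60,c[1]-50,c[0]+60,c[1]+80,4.6,"pics/up.png",s)
E
```

```text
t 14.43 grasp [ 0.611  -0.0182  0.342 ] q [-0.71  0.22  1.11  1.63 -0.77  1.38 -0.  ] F [-0.4 -0.8 -2.1] w 0.0526 g 24.9
[0.01, 0.02, 0.04, -0.56, -0.04, 0.89] rows 2
[310, 167] [[309.22775623 201.6838706 ]]
```

View pics/up.png

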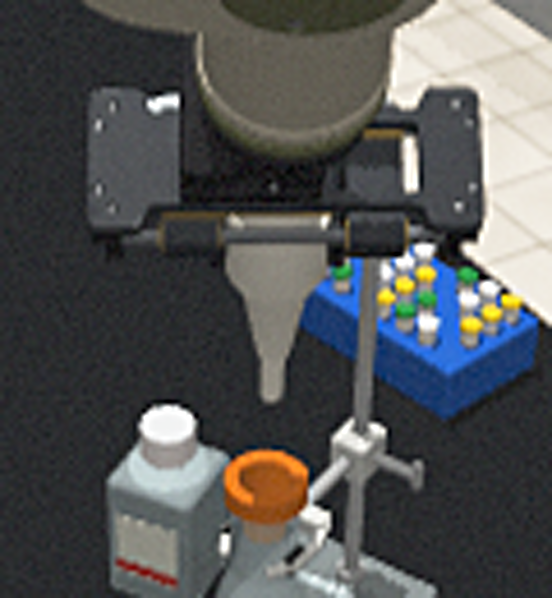

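The funnel hangs nearly plumb over the collar: stem tip at crop (271,398), against the expected (272,~395), with the collar mouth directly below. Lowering.

Emit:
drive_tool:
  series: [0,0,0,-0.3,-0.04,0.5,-1,0,0,0,-0.6,-0.04,0.95,-1,0,0,0,-0.9,-0.04,1.45,-1,0,0,0,-1.15,-0.04,1.85,-1,0,0,0,-1.35,-0.04,2.15,-1,0,0,0,-1.42,-0.04,2.27,-1,0,0,0,-1.42,-0.04,2.27,-1]

```text
time: 15.07
ee_pos: [0.6077, -0.0156, 0.2386]
eef_rot: [0.83, 0.484, 0.24, -0.138]
ft_force: [4.3, -3.6, -4.0]
width: 0.053
grip_force: 24.9
```

```bash
python3 - <<'E'
from h import *
go(((.6095,-.0175,.222),rot(60,58,-30)),((.6095,-.0175,.213),rot(60,58,-30)))
E
```

```text
t 15.07 grasp [ 0.6085 -0.0142  0.2361] q [-0.65  0.31  1.05  1.79 -0.88  1.24  0.17] F [ 4.3 -3.6 -4. ] w 0.0530 g 24.9
[-0.01, -0.02, 0.08, -0.24, 0.06, 0.27] rows 1
[-0.01, -0.02, 0.08, -0.36, 0.06, 0.46] rows 1
```

Emit:
drive_tool:
  series: [0,0,0,0,0.06,0,-1,0,0,0,0,0.06,0,-1,0,0,0,0,0.06,0,-1]

```text
time: 15.32
ee_pos: [0.6099, -0.0159, 0.2405]
eef_rot: [0.83, 0.484, 0.241, -0.139]
ft_force: [-0.5, -1.1, -1.4]
width: 0.0528
grip_force: 24.9
```

```bash
python3 - <<'E'
from h import *
go(((.6095,-.0175,.222),rot(60,58,-30)),((.6095,-.0175,.213),rot(60,58,-30)))
E
```

```text
t 15.32 grasp [ 0.6107 -0.0145  0.238 ] q [-0.64  0.32  1.04  1.78 -0.89  1.25  0.17] F [-0.5 -1.1 -1.4] w 0.0528 g 24.9
[-0.03, -0.05, 0.1, -0.28, 0.01, 0.3] rows 1
[-0.03, -0.05, 0.1, -0.4, 0.01, 0.49] rows 1
```

Emit:
drive_tool:
  series: [0,0,0,-0.05,0,0.08,-1,0,0,0,-0.1,0,0.16,-1,0,0,0,-0.15,0,0.24,-1,0,0,0,-0.2,0,0.31,-1,0,0,0,-0.2,0,0.31,-1]

```text
time: 15.73
ee_pos: [0.6099, -0.0165, 0.2251]
eef_rot: [0.83, 0.484, 0.241, -0.139]
ft_force: [0.2, 0.3, -2.1]
width: 0.053
grip_force: 24.9
```

```bash
python3 - <<'E'
from h import *
go(((.6095,-.0175,.222),rot(60,58,-30)),((.6095,-.0175,.213),rot(60,58,-30)))
E
```

```text
t 15.73 grasp [ 0.6107 -0.0151  0.2226] q [-0.63  0.34  1.03  1.8  -0.91  1.24  0.2 ] F [ 0.2  0.3 -2.1] w 0.0530 g 24.9
[-0.03, -0.05, 0.09, -0.06, 0.0, -0.02] rows 1
[-0.03, -0.05, 0.09, -0.18, 0.0, 0.17] rows 1
```

Free of contact and within 10 mm of home. I'll continue slowly.

Emit:
drive_tool:
  series: [0,0,0,-0.04,0,0.05,-1,0,0,0,-0.07,0,0.09,-1,0,0,0,-0.1,0,0.13,-1,0,0,0,-0.12,0,0.16,-1,0,0,0,-0.12,0,0.16,-1]

```text
time: 16.15
ee_pos: [0.6097, -0.0175, 0.2179]
eef_rot: [0.83, 0.484, 0.241, -0.139]
ft_force: [-2.8, -1.5, -0.9]
width: 0.0529
grip_force: 24.9
```

```bash
python3 - <<'E'
from h import *
go(((.6095,-.0175,.213),rot(60,58,-30)))
E
```

```text
t 16.15 grasp [ 0.6105 -0.0161  0.2154] q [-0.62  0.34  1.03  1.8  -0.92  1.23  0.22] F [-2.8 -1.5 -0.9] w 0.0529 g 24.9
[-0.02, -0.05, 0.09, -0.07, -0.01, 0.03] rows 1
```

Emit:
drive_tool:
  series: [0,0,0,-0.04,-0.02,0.01,-1,0,0,0,-0.06,-0.03,0.03,-1,0,0,0,-0.08,-0.03,0.06,-1,0,0,0,-0.1,-0.03,0.09,-1,0,0,0,-0.1,-0.03,0.09,-1]

```text
time: 16.57
ee_pos: [0.6094, -0.0176, 0.216]
eef_rot: [0.829, 0.484, 0.244, -0.139]
ft_force: [-7.5, -0.5, 19.3]
width: 0.0528
grip_force: 24.9
```

```bash
python3 - <<'E'
from h import *
go(((.6095,-.0175,.213),rot(60,58,-30)))
E
```

```text
t 16.57 grasp [ 0.6102 -0.0162  0.2134] q [-0.62  0.34  1.02  1.81 -0.93  1.23  0.23] F [-7.5 -0.5 19.3] w 0.0528 g 24.9
[0.0, -0.11, 0.11, -0.04, 0.0, -0.01] rows 1
```

Emit:
drive_tool:
  series: [0,0,0,0.01,-0.02,-0.02,-1,0,0,0,0.01,-0.02,-0.02,-1,0,0,0,0.01,-0.02,-0.02,0.6,0,0,0,0.01,-0.02,-0.02,1,0,0,0,0.01,-0.02,-0.02,1,0,0,0,0.01,-0.02,-0.02,1,0,0,0,0.01,-0.02,-0.02,1,0,0,0,0.01,-0.02,-0.02,1]

```text
time: 17.23
ee_pos: [0.6074, -0.0176, 0.2137]
eef_rot: [0.83, 0.484, 0.241, -0.139]
ft_force: [-0.6, -0.9, 0.2]
width: 0.0831
grip_force: 0.0
```

Emit:
drive_tool:
  series: [0,0,0,0,0,-0.3,1,0,0,0,0,0,-0.8,1,0,0,0,0,0,-1.5,1,0,0,0,0,0,-2.4,1,0,0,0,0,0,-3.2,1,0,0,0,0,0,-4,1,0,0,0,0,0,-4,1,0,0,0,0,0,-4,1,0,0,0,0,0,-4,1]

```text
time: 17.98
ee_pos: [0.5648, -0.0916, 0.349]
eef_rot: [0.83, 0.484, 0.241, -0.139]
ft_force: [-0.5, 0.6, -0.2]
width: 0.0869
grip_force: 0.0
```

```bash
python3 - <<'E'
from h import *
go()
s=camera("side");cv2.imwrite("pics/end_s.png",s[:,:,::-1])
S=cream(s); px=tuple(int(v) for v in proj("side",[.6095,-.0175,.213])[0]); m=blob(S,px); print(px,m.sum(),np.argwhere(m).min(0),np.argwhere(m).max(0))
crop("side",250,140,370,270,4.6,"pics/end.png",s)
E
```

```text
t 17.98 grasp [ 0.5656 -0.0902  0.3464] q [-0.62  0.17  1.15  1.66 -0.73  1.45  0.11] F [-0.5  0.6 -0.2] w 0.0869 g 0.0
(308, 209) 833.0 [197 273] [228 318]
```

View pics/end.png

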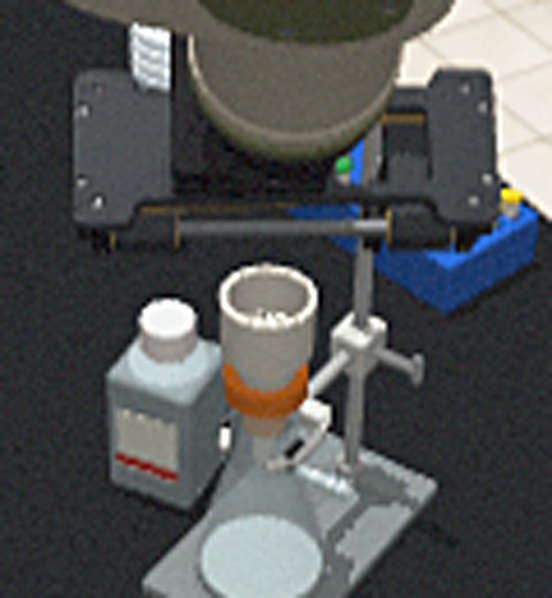

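The funnel stands upright in the orange collar: rim centre at crop (269,299), collar at (265,390). I'll clear the arm and check position and tilt from both views.

Emit:
drive_tool:
  series: [0,0,0,0,0,-1,1,0,0,0,-0.7,0,-2,1,0,0,0,-1.4,0,-3,1,0,0,0,-2.2,0,-4,1,0,0,0,-3,0,-4,1,0,0,0,-3,0,-4,1,0,0,0,-3,0,-4,1,0,0,0,-3,0,-4,1]

```text
time: 18.7
ee_pos: [0.4728, -0.254, 0.4191]
eef_rot: [0.83, 0.483, 0.24, -0.139]
ft_force: [2.0, 0.1, 0.4]
width: 0.0868
grip_force: 0.0
```

```bash
python3 - <<'E'
from h import *
go()
s=camera("side");t=camera("top");cv2.imwrite("pics/fin_s.png",s[:,:,::-1]);cv2.imwrite("pics/fin_t.png",t[:,:,::-1])
W=lambda I:((I.min(2)>85)&(I.max(2).astype(int)-I.min(2)<60))
# bowl only in side (orange cut below), mouth disc in top
M={n:hull(blob(W(I),tuple(int(v) for v in proj(n,p)[0]))) for n,I,p in(("side",s,[.609,-.0175,.205]),("top",t,[.609+.025,-.0175,.231]))}
print({n:(m.sum(),sil(n,FUN[:3],np.array([.609,-.0175,.213]),[0,0,1]).sum()) for n,m in M.items()})
for c in ("side",):
  print(fit(FUN[:3],{c:M[c]},lambda p:(np.array(p),[0,0,1]),[.609,-.0175,.213]))
print("top",fit(FUN[:2],{"top":M["top"]},lambda p:(np.array([p[0],p[1],.213]),[0,0,1]),[.609,-.0175]))
a=cv2.resize(t[130:250,210:350,::-1],None,fx=3,fy=3,interpolation=2);cv2.imwrite("pics/fin.png",a)
E
```

```text
t 18.70 grasp [ 0.4736 -0.2526  0.4166] q [-0.24  0.27  1.21  1.47 -0.77  1.8   0.38] F [2.  0.1 0.4] w 0.0868 g 0.0
{'side': (np.float64(176339.0), np.float64(467.1294117647059)), 'top': (np.float64(2489.0), np.float64(365.0078431372549))}
(array([ 0.11221248, -0.70286821,  0.95559018]), np.float64(0.33379456614815783))
top (array([ 0.61716513, -0.02873138]), np.float64(0.851924152545711))h.py:27: RuntimeWarning: invalid value encountered in cast
  for A,B in zip(D,D[1:]): cv2.fillConvexPoly(m,cv2.convexHull(np.round(np.r_[A,B]).astype(np.int32)),255)
```

View pics/fin.png

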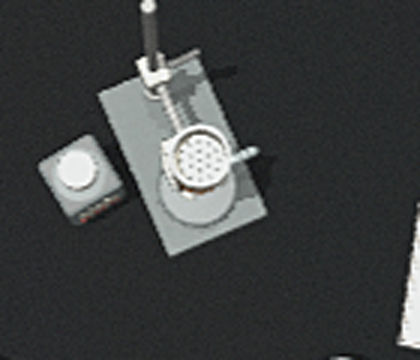

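The top crop shows the rim centre at about (202,156), i.e. pixel (277,181.8). The segmentation leaked into the background, so I'll triangulate the rim centre directly instead.

```bash
python3 - <<'E'
from h import *
print(tri((277.0,181.7),(308.0,204.6))); print(proj("top",[.608,-.0175,.231]),proj("side",[.608,-.0175,.231]))
E
```

```text
(array([ 0.60746796, -0.01784337,  0.22955179]), np.float64(0.10627263975311507))
[[276.93203896 181.31881828]] [[308.01213784 204.04012994]]
```

The rim centre is at (0.6075,-0.0178,0.2296) m, against the expected axis (0.607,-0.017) and height 0.231 m. The funnel is home and upright, so I'm handing in.

```bash
python3 -c "
from bench import r
print(r.close_job())"
```

```text
the job is handed in; nothing more can be done
None
```

The job is handed in, but no verdict came back: the orange collar is home in the flask neck and the funnel stands upright in it, both let go, with the last camera check within about 2 mm of the expected position.

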